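# Dip the honey dipper in the whistling toy kettle

## Robot

A 6-joint arm with a two-finger parallel gripper is mounted at the origin on the work surface. World frame = base frame: x ahead of the robot, y to its left, z up, the work surface at z = 0. Lengths are in mm, angles in rad, forces in N, time in s.
With the tool pointing down it reaches from about 350 to 875 mm from the base axis. Payload 4.2 kg.
Tool frame: the origin (TCP) lies on the mounting face of the last link; the fingertips stand 173 mm ahead of it and the grasp point (between the pads) lies 155 mm ahead of it; z points along the fingers, y is the line along which they close (so a half turn about z gives the same grasp; the last joint's range is limited). The gripper opens to 85 mm and grips with 20 to 120 N. Pads are 22 mm wide; open, the fingers measure 114 mm over their backs; the gripper's body (76 mm by 85 mm) begins 54 mm behind the grasp point. The pads swing forward as they close: fully open they stand 13 mm farther back than shut.
Start: joints at [-1.051, 0.385, 0.008, 0, -1.194, -0.259], TCP at [161.176, -603.84, 404.712] pointing down, gripper open.
Joint ranges: [-3.14, 3.14], [-1.21, 2.06], [-1.07, 1.41], [-3.16, 2.05], [-2.99, -0.16], [-3.1, 3.1]. Speed limits (rad/s): [2.79, 2.79, 3.14, 3.14, 3.14, 3.14].

## Interface

Orientations are given as a unit quaternion [x, y, z, w].
In Python, from bench import arm gives the robot as it stands. The module is installed in compiled form; this text tells all that it offers.
- The arm moves only by the tool move_arm, never from a script. Its arguments are lists of equal length, an entry for each row: "fingers": the finger opening in mm, from 0 to 85.4; "travel": the shift along the tool's x, y, z in mm, a list of three; "dr": the turn, a rotation vector about the tool's x, y, z in rad, a list of three. A call has 1 to 10 rows; each row is the pose to reach, as a shift and turn from the pose commanded when the call began, along the tool's axes at that moment; what a row does not reach only later rows make up. A row lasts 1/10 s, in which the tool goes at most 50 mm and 8.59 degrees, less where a joint would pass 70% of its speed; a pose out of reach is approached as far as the arm can. A call with a gripper value outside its range is refused whole. The fingers move at their own pace and stop on an object; the grip force is fixed at half the most. Time passes only in rows, so rows that repeat a pose let the fingers close. It gives the time, the measured TCP pose, the force, the opening and the grip force at its end, in the units of the state.
- arm.read_state(): the state, without advancing time (a new reading comes with each control period).
- arm.get_image(name): name is "scene" or "top" or "wrist"; returns the picture (480x640x3 uint8, red, green, blue); there is no depth.
- arm.camera_model(name): a dict with "intrinsics" (3x3 intrinsics, pixels), "pose" (4x4, takes a point from camera to world coordinates). Camera axes: x right, y up, looking along -z (the intrinsics and any distortion apply to the point x, -y, -z); pixel columns grow to the right and rows downward; lengths in mm; the calibration is good to about 2 mm. The wrist camera is an equidistant fisheye: a pixel r from the principal point sees the ray r / f radians off the axis. A picture is of the moment at which its call begins: read the wrist's pose just before it. camera_model takes no time and is no camera call; for the wrist camera it gives the pose at the moment of the call.
- arm.job_done(): hands the job in; it is judged then, once.
The state is a dict: "clock": time; "joints": joint angles; "joint_vel": joint speeds; "joint_efforts": joint torques, N m; "position": TCP position; "ee_rot": TCP orientation; "contact_force": force on the tool from outside, world axes, zero at the start; "wrist_torque": the same for the moment, N m; "gripper_width": finger opening in mm; "grasp_force": force on a finger pad.
Only numpy, scipy, OpenCV 4.12 (cv2) and the standard library are available. Lean on these libraries where they do the work, as an engineer would, in place of code of your own. Each camera call takes 0.05 s, during which the arm holds its last target. There are 200 camera calls.

## Task

Play tea time: take the wooden honey dipper by its stick, dip its head through the kettle's open mouth and gently press the sprung whistle plate at the bottom at least halfway down for a moment, then draw the dipper out again and stand it upright on its head on the round coaster, all of its head on the coaster. Do not touch the kettle with the gripper, and leave it standing where it is (no more than a centimetre or two of shift); leave the other toys alone.

Things in the scene. Friction and masses are not known exactly. Their poses are not given: they have to be found in the camera images.
- dipper: Turned brown wooden honey dipper, loose, about 45 g, standing upright, head down, on the bench. Origin: centre of the flat underside of its head; z runs up the stick. Head: grooved, 30 mm diameter, up to z = 31 mm, tapering to the stick at 37 mm. Stick: round, 14 mm diameter, up to z = 130 mm. To clear the kettle's rim when dipping, grip with the fingertips at z = 65 mm or higher.
- kettle: Silver aluminium toy kettle without a lid, loose, 0.3 kg or so, round, standing on the bench. Origin: centre of its underside, z up. Widest body diameter 92 mm, 75 mm high, walls 4 mm. The spout (along -y) and black loop handle (along +y) reach 75 mm out from the axis and up to 67 mm high. Inner floor is the whistle plate.
- kettle_mouth (a point): Centre of the kettle's open mouth, in the plane of the rim, 75 mm above its underside, on the kettle's axis. The mouth is 54 mm wide inside; the space widens below.
- whistle_plate (a joint): How far the sprung plate is pressed down, m: 0 at rest, 0.010 fully down. Level steel disc, 68 mm diameter, that is the kettle's inner floor; at rest its top is 26 mm above the kettle's underside (49 mm below the rim). Pressing takes 2 N at first, 3.5 N halfway, 5 N fully down; beyond that it is solid. It springs back when released.
- coaster: Round flat dark wooden coaster, 90 mm diameter, 10 mm thick, fixed to the bench. Origin: centre of its underside on the bench; the top is 10 mm higher.
- aeroplane: Navy plastic toy aeroplane, 130 mm long (x, nose to -x), 140 mm wingspan, 60 mm high; bystander. Origin: centre of its underside.
- half_cylinder: Wooden half cylinder lying on its flat face, 85 mm long (x), 64 mm wide, 32 mm high; bystander. Origin: centre of its underside.
- cone: Green plastic stacking cone, 68 mm diameter, 90 mm high; bystander. Origin: centre of its underside.
- bunny: White ceramic bunny figurine, 60 mm wide, 110 mm high; bystander. Origin: centre of its underside.
Not all that is in view belongs to the job. Of the things like the coaster, leave any that is green or purple; of the rest the larger one is meant.

How it is judged (in metres and radians):
On the way, in this order (a step that is already met when the one before it is completed fails the run):
1. the dipper's head is inside the kettle and presses the whistle plate at least halfway down (value of joint whistle_plate above 0.0045 m and horizontal distance between dipper and kettle_mouth below 0.03 m and z of dipper in the frame of kettle below 0.027 m and contact force between dipper and kettle above 0.5 N), for 0.1 s.
2. the dipper is drawn right out, above the kettle's rim, and the plate has sprung back (z of dipper in the frame of kettle above 0.076 m and value of joint whistle_plate below 0.002 m), for 0.05 s.
At the end, for the whole second after the job is handed in: The dipper stands free and still, upright (within 6 degrees) on its head, on the coaster's top, its axis within 32 mm of the coaster's centre; the kettle stands upright within 25 mm of where it was with its plate sprung back; each other toy is within 30 mm of where it was (horizontal distance between dipper and coaster below 0.032 m and z of dipper in the frame of coaster between 0.007 and 0.014 m and angle between each of dipper, kettle's own z axis and vertical below 0.1 rad and linear speed of dipper below 0.02 m/s and distance of kettle from where it was at the start of the episode below 0.025 m and value of joint whistle_plate below 0.002 m and distance of each of aeroplane, half_cylinder, cone, bunny from where it was at the start of the episode below 0.03 m); the robot touches nothing.
It fails at once if the kettle is shifted by more than 25 mm or tipped by more than 0.2 rad (distance of kettle from where it was at the start of the episode above 0.025 m or angle between kettle's own z axis and vertical above 0.2 rad).
It fails at once if the gripper's fingers or the arm touch the kettle (over 1 N) (contact force between any of the fingers, the arm and kettle above 1 N).
It fails at once if the dipper bears on the kettle with more than 25 N (not gentle) (contact force between dipper and kettle above 25 N).
It fails at once if the aeroplane, half cylinder, cone or bunny is moved by more than 30 mm (distance of any of aeroplane, half_cylinder, cone, bunny from where it was at the start of the episode above 0.03 m).
It also fails if it takes over 48 s, if anything falls off the work surface, if the arm or the gripper's body presses on something with over 40 N, if the wrist force passes 120 N, or if a joint passes its speed limit or range.

## Working session

There is one attempt and no reset: what is moved stays moved. The work goes in short steps, Python scripts to look and compute and a tool call to move; the robot and the scene stay as the last step left them, time stands still between calls to the robot, and variables do not carry over. Pictures are saved under pics/ and viewed, at most 10 in all, crops included, and the job is handed in when it is done.

Besides the shell and the picture viewer there is one more tool, called after ">>>" in YAML: its name, and indented under it one key for each argument. move_arm: Moves the arm, as the interface text tells. Its arguments: {"type":"object","properties":{"fingers":{"type":"array","items":{"type":"number"}},"travel":{"type":"array","items":{"type":"array","items":{"type":"number"}}},"dr":{"type":"array","items":{"type":"array","items":{"type":"number"}}}},"required":["fingers","travel","dr"]}

```bash
mkdir -p pics
python3 - <<'E'
from bench import arm
import cv2,json
s=arm.read_state();print(s)
for n in("scene","top"):
    im=arm.get_image(n);cv2.imwrite(f"pics/{n}0.png",im[:,:,::-1]);m=arm.camera_model(n);print(n,m)
E
```

```text
{'clock': 0.0, 'joints': array([-1.05141104e+00,  3.85575594e-01,  6.61134737e-03, -5.21210782e-04,
       -1.19397877e+00, -2.58594951e-01]), 'joint_vel': array([ 0.00076604,  0.00051979,  0.00050659, -0.0005401 ,  0.00011338,
        0.0010961 ]), 'joint_efforts': array([ 5.45842631e-04, -3.92288196e+01,  1.88401741e+01,  4.18631718e+00,
       -4.61119358e-03, -2.59959904e-06]), 'position': array([ 161.1340652 , -603.65915002,  403.6007004 ]), 'ee_rot': array([-1.29930552e-01,  9.91522486e-01,  1.08502012e-03, -1.82947623e-04]), 'contact_force': array([ 0.37809352,  0.67076985, -0.21594361]), 'wrist_torque': array([0.00825435, 0.03601357, 0.02942675]), 'grasp_force': 0.0, 'gripper_width': 85.2852113942187}
scene {'intrinsics': array([[536.02640801,   0.        , 332.37820139],
       [  0.        , 536.02640801, 247.28202421],
       [  0.        ,   0.        ,   1.        ]]), 'pose': array([[-6.44725626e-01, -6.05137193e-01,  4.67052293e-01,
         1.03315824e+03],
       [ 7.64160898e-01, -4.94494760e-01,  4.14165491e-01,
         4.57842704e+02],
       [-1.96720311e-02,  6.23926205e-01,  7.81235625e-01,
         8.10466049e+02],
       [ 0.00000000e+00,  0.00000000e+00,  0.00000000e+00,
         1.00000000e+00]])}
top {'intrinsics': array([[551.1261984 ,   0.        , 321.99926982],
       [  0.        , 551.1261984 , 245.02624135],
       [  0.        ,   0.        ,   1.        ]]), 'pose': array([[-2.93539556e-02,  9.90210153e-01, -1.36463177e-01,
         4.09620337e+02],
       [-9.99556728e-01, -2.84000612e-02,  8.93218887e-03,
         6.41464213e+01],
       [ 4.96918152e-03,  1.36664882e-01,  9.90604874e-01,
         1.32644938e+03],
       [ 0.00000000e+00,  0.00000000e+00,  0.00000000e+00,
         1.00000000e+00]])}
```

View pics/scene0.png

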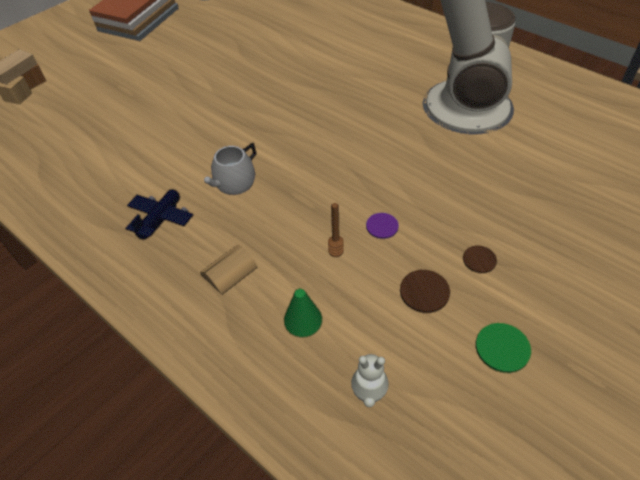

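View pics/top0.png

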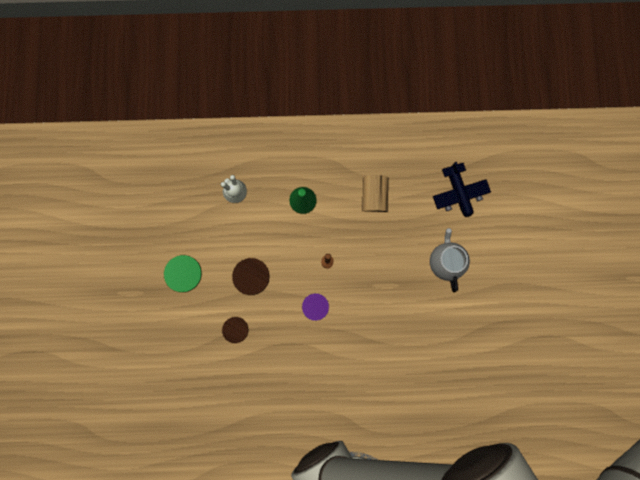

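The top view shows the dipper at about (327,261), the kettle at (450,260) and the large dark coaster at (251,276). In the scene view they are at (336,250), (233,170) and (425,291). I'll enlarge these for accurate pixels.

Run:
```python
import cv2,numpy as np
t=cv2.imread("pics/top0.png");s=cv2.imread("pics/scene0.png")
def c(i,x,y):  # 50x50 crop x5.. top-left (x,y)
    o=cv2.resize(i[y:y+60,x:x+60],(300,300),interpolation=cv2.INTER_CUBIC)
    for k in range(0,60,10): cv2.putText(o,str(x+k),(k*5,8),0,.3,(0,0,255));cv2.putText(o,str(y+k),(0,k*5+4),0,.3,(0,0,255)); cv2.line(o,(k*5,10),(k*5,14),(0,0,255));cv2.line(o,(18,k*5),(22,k*5),(0,0,255))
    return o
r1=np.hstack([c(t,300,232),c(t,420,230)])
r2=np.hstack([c(s,306,200),c(s,203,138)])
cv2.imwrite("pics/c1.png",np.vstack([r1,r2]))
# coaster by colour
for n,i,(x,y) in(("top",t,(251,276)),("scene",s,(425,291))):
    g=(i.max(2)<90).astype(np.uint8)
    k,l,st,ce=cv2.connectedComponentsWithStats(g);j=l[y,x];print(n,ce[j],st[j])
```

```text
top [250.48022599 276.19868173] [ 233  258   36   37 1062]
scene [424.41247002 290.98621103] [ 400  270   50   43 1668]
```

View pics/c1.png

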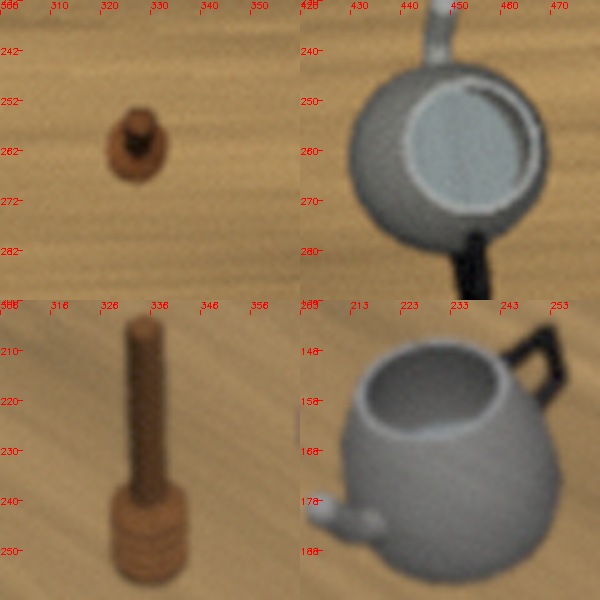

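The crops give these pixels:
- Stick end: top (328.0,256.2), scene (334.8,204.8).
- Kettle rim centre: top (454.4,258.6), scene (229.2,155.6).

```bash
cat > h.py <<'E'
from bench import arm
import numpy as np, cv2
def ray(n,uv):
    m=arm.camera_model(n);K=m["intrinsics"];P=m["pose"]
    d=np.linalg.inv(K)@[uv[0],uv[1],1]
    return P[:3,3],P[:3,:3]@(d*[1,-1,-1])
def hit(n,uv,z):
    o,d=ray(n,uv);return o+d*(z-o[2])/d[2]
E
python3 - <<'E'
from h import *
for name,z,a,b in(("stick",130,(328,256.2),(334.8,204.8)),("rim",75,(454.4,258.6),(229.2,155.6)),("coaster",10,(250.5,276.2),(424.4,290.8))):
    print(name,hit("top",a,z).round(1),hit("scene",b,z).round(1))
print("head",hit("top",(327.2,261.2),18).round(1),hit("scene",(335.6,246),18).round(1))
E
```

```text
stick [549.4  41.  130. ] [551.6  39.5 130. ]
rim [ 542.  -248.9   75. ] [ 543.6 -250.3   75. ]
coaster [520.7 225.4  10. ] [526.6 225.1  10. ]
head [550.6  41.1  18. ] [553.1  40.4  18. ]
```

Dipper ≈ (551,40.5), kettle ≈ (543,-249.5), coaster ≈ (523,225). First I'll move above the dipper.

>>> move_arm:
  fingers: [60,60,60,60,60,60,60,60,60,60]
  travel:
    - [-30,29,0]
    - [-62,60,0]
    - [-94,90,0]
    - [-126,121,0]
    - [-158,152,0]
    - [-190,183,0]
    - [-222,214,0]
    - [-254,244,0]
    - [-271,261,0]
    - [-271,261,0]
  dr:
    - [0,0,0]
    - [0,0,0]
    - [0,0,0]
    - [0,0,0]
    - [0,0,0]
    - [0,0,0]
    - [0,0,0]
    - [0,0,0]
    - [0,0,0]
    - [0,0,0]

```text
clock: 1.1
position: [356.6, -279.7, 404.6]
ee_rot: [-0.132, 0.991, 0.0, 0.0]
contact_force: [0.2, -0.7, 0.0]
gripper_width: 60.0
grasp_force: 0.0
```

>>> move_arm:
  fingers: [60,60,60,60,60,60,60,60,60,60]
  travel:
    - [-30,29,0]
    - [-62,60,0]
    - [-94,90,0]
    - [-126,121,0]
    - [-158,152,0]
    - [-190,183,0]
    - [-222,214,0]
    - [-254,244,0]
    - [-271.6,261.1,0]
    - [-271.6,261.1,0]
  dr:
    - [0,0,0]
    - [0,0,0]
    - [0,0,0]
    - [0,0,0]
    - [0,0,0]
    - [0,0,0]
    - [0,0,0]
    - [0,0,0]
    - [0,0,0]
    - [0,0,0]

```text
clock: 2.1
position: [552.3, 42.4, 403.6]
ee_rot: [-0.131, 0.991, -0.0, -0.001]
contact_force: [-1.1, 0.4, 0.2]
gripper_width: 60.0
grasp_force: 0.0
```

Run:
```python
from h import *
s=arm.read_state();print(s["position"].round(1),s["joints"].round(2))
m=arm.camera_model("wrist");im=arm.get_image("wrist");cv2.imwrite("pics/w1.png",im[:,:,::-1])
P=m["pose"];K=m["intrinsics"];print(m)
def pj(p):
    c=P[:3,:3].T@(np.array(p)-P[:3,3])*[1,-1,-1];r=np.hypot(c[0],c[1]);t=np.arctan2(r,c[2])
    return (K[0,0]*t*c[0]/r+K[0,2],K[1,1]*t*c[1]/r+K[1,2])
for p in([551,40.5,130],[551,40.5,31],[543,-249.5,75],[523,225,10]):print(p,np.round(pj(p),1))
x,y=pj([551,40.5,130]);
```

```text
[552.3  42.4 403.6] [ 0.37  0.27 -0.17 -0.   -1.14 -1.68]
{'intrinsics': array([[371.64829954,   0.        , 320.85336605],
       [  0.        , 371.64829954, 240.76386537],
       [  0.        ,   0.        ,   1.        ]]), 'pose': array([[-2.61630835e-01, -9.30737971e-01, -2.55491946e-01,
         4.87237762e+02],
       [ 9.65167600e-01, -2.52050748e-01, -7.01564328e-02,
         2.45346610e+01],
       [ 9.00319882e-04, -2.64947635e-01,  9.64262381e-01,
         3.73406887e+02],
       [ 0.00000000e+00,  0.00000000e+00,  0.00000000e+00,
         1.00000000e+00]])}
[551, 40.5, 130] [318.7 239.1]
[551, 40.5, 31] [319.2 211.6]
[543, -249.5, 75] [ 37.2 143. ]
[523, 225, 10] [490.7 229.2]
```

View pics/w1.png

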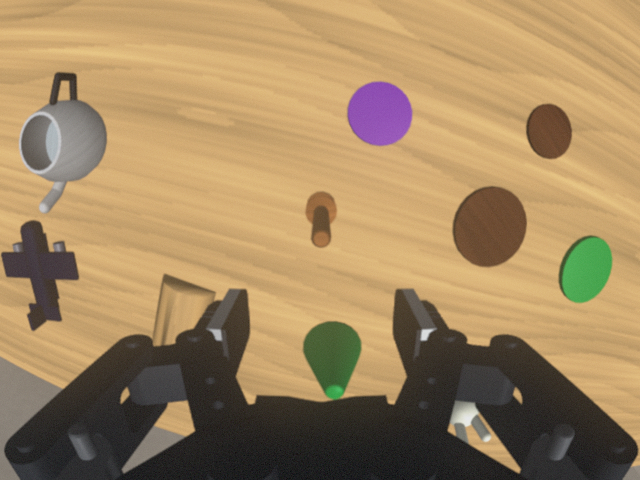

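The wrist view shows the stick end at (321,240), within 2 px of the prediction, so the gripper is centred over it. The kettle is at left (42,142) and the coaster at (490,226). Next I'll descend and grip.

>>> move_arm:
  fingers: [50,50,50,50,50,50,50,50,50,50]
  travel:
    - [0,0,20]
    - [0,0,45]
    - [0,0,70]
    - [0,0,95]
    - [0,0,115]
    - [0,0,130]
    - [0,0,142]
    - [0,0,150]
    - [0,0,154]
    - [0,0,154]
  dr:
    - [0,0,0]
    - [0,0,0]
    - [0,0,0]
    - [0,0,0]
    - [0,0,0]
    - [0,0,0]
    - [0,0,0]
    - [0,0,0]
    - [0,0,0]
    - [0,0,0]

```text
clock: 3.15
position: [550.8, 40.2, 250.6]
ee_rot: [-0.13, 0.992, -0.0, -0.0]
contact_force: [-0.8, 0.4, -0.6]
gripper_width: 50.2
grasp_force: 0.0
```

>>> move_arm:
  fingers: [40,30,22,18,10,5,5,5,5,5]
  travel:
    - [0,0,0]
    - [0,0,0]
    - [0,0,0]
    - [0,0,0]
    - [0,0,0]
    - [0,0,0]
    - [0,0,0]
    - [0,0,0]
    - [0,0,0]
    - [0,0,0]
  dr:
    - [0,0,0]
    - [0,0,0]
    - [0,0,0]
    - [0,0,0]
    - [0,0,0]
    - [0,0,0]
    - [0,0,0]
    - [0,0,0]
    - [0,0,0]
    - [0,0,0]

```text
clock: 4.15
position: [550.9, 40.6, 251.0]
ee_rot: [-0.13, 0.991, 0.0, 0.0]
contact_force: [-1.1, 1.5, 3.5]
gripper_width: 12.5
grasp_force: 58.3
```

>>> move_arm:
  fingers: [5,5,5,5,5,5,5,5,5,5]
  travel:
    - [0,0,-5]
    - [0,0,-20]
    - [0,0,-40]
    - [0,0,-65]
    - [0,0,-90]
    - [0,0,-110]
    - [0,0,-118]
    - [0,0,-120]
    - [0,0,-120]
    - [0,0,-120]
  dr:
    - [0,0,0]
    - [0,0,0]
    - [0,0,0]
    - [0,0,0]
    - [0,0,0]
    - [0,0,0]
    - [0,0,0]
    - [0,0,0]
    - [0,0,0]
    - [0,0,0]

```text
clock: 5.15
position: [550.5, 40.4, 369.3]
ee_rot: [-0.13, 0.992, -0.0, -0.001]
contact_force: [0.3, -0.4, -0.7]
gripper_width: 12.6
grasp_force: 58.3
```

>>> move_arm:
  fingers: [5,5,5,5,5,5,5,5,5,5]
  travel:
    - [6,-20,0]
    - [16,-55,0]
    - [28,-95,0]
    - [41,-138,0]
    - [54,-182,0]
    - [65,-220,0]
    - [74,-250,0]
    - [80,-270,0]
    - [82,-278,0]
    - [82.4,-278.1,0]
  dr:
    - [0,0,0]
    - [0,0,0]
    - [0,0,0]
    - [0,0,0]
    - [0,0,0]
    - [0,0,0]
    - [0,0,0]
    - [0,0,0]
    - [0,0,0]
    - [0,0,0]

```text
clock: 6.15
position: [542.8, -250.2, 369.5]
ee_rot: [-0.129, 0.992, 0.0, -0.001]
contact_force: [-0.9, 0.0, -0.7]
gripper_width: 12.1
grasp_force: 58.5
```

Run:
```python
from h import *
s=arm.read_state();print(s["position"].round(1),s["contact_force"].round(1),s["gripper_width"])
S=arm.get_image("scene")[:,:,::-1];W=arm.get_image("wrist")[:,:,::-1]
m=arm.camera_model("wrist")
a=cv2.resize(S[80:220,160:300],(400,400),interpolation=cv2.INTER_CUBIC)
b=cv2.resize(W[100:340,200:440],(400,400),interpolation=cv2.INTER_CUBIC)
cv2.imwrite("pics/d1.png",np.hstack([a,b]))
```

```text
[ 542.8 -250.2  369.5] [-0.9  0.  -0.7] 12.089160630595698
```

View pics/d1.png

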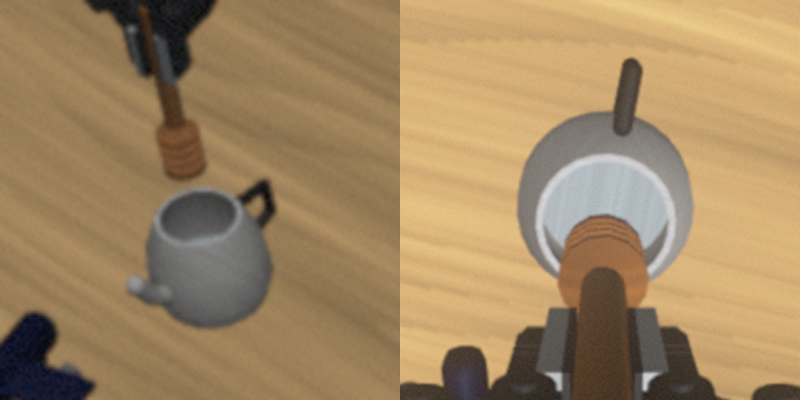

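The left crop shows the head just above the mouth: head at about (182,150), rim centre (200,217). In the right crop the head's right and left edges are x≈558–648, and the rim is centred at about (606,222). I'll compare these with predictions for a vertical dipper.

```bash
cat >> h.py <<'E'
def pj(n,p):
    m=arm.camera_model(n);P=m["pose"];K=m["intrinsics"]
    c=P[:3,:3].T@(np.array(p)-P[:3,3])*[1,-1,-1];r=np.hypot(c[0],c[1])
    t=np.arctan2(r,c[2]) if n=="wrist" else r/c[2]
    return np.array([K[0,0]*t*c[0]/r+K[0,2],K[1,1]*t*c[1]/r+K[1,2]])
E
python3 - <<'E'
from h import *
x,y=543,-249.5
for n,o,k in(("scene",(160,80),400/140),("wrist",(200,100),400/240)):
    add=np.array([400 if n=="wrist" else 0,0])
    f=lambda p:((pj(n,p)-o)*k+add).round(0)
    print(n,"rim",f([x,y,75]),"axis",[f([x,y,120+h]).tolist() for h in(0,31,50,130)])
    c=[(np.array([f([x+r*np.cos(t),y+r*np.sin(t),z]) for t in np.linspace(0,6.28,40)])) for r,z in((15,120),(15,151),(29,75))]
    for q in c:print(q.min(0),q.max(0))
E
```

```text
scene rim [199. 216.] axis [[188.0, 167.0], [180.0, 131.0], [175.0, 108.0], [152.0, 4.0]]
[166. 153.] [210. 181.]
[158. 117.] [202. 145.]
[159. 189.] [240. 244.]
wrist rim [599. 223.] axis [[599.0, 253.0], [599.0, 281.0], [599.0, 302.0], [597.0, 467.0]]
[559. 213.] [639. 291.]
[552. 236.] [645. 323.]
[534. 158.] [664. 285.]
```

Head and rim agree within about 2 mm, so I'll correct slightly and dip.

>>> move_arm:
  fingers: [5,5,5,5,5,5,5,5,5,5]
  travel:
    - [1.7,1.5,5]
    - [1.7,1.5,20]
    - [1.7,1.5,35]
    - [1.7,1.5,50]
    - [1.7,1.5,65]
    - [1.7,1.5,75]
    - [1.7,1.5,83]
    - [1.7,1.5,88]
    - [1.7,1.5,90]
    - [1.7,1.5,90]
  dr:
    - [0,0,0]
    - [0,0,0]
    - [0,0,0]
    - [0,0,0]
    - [0,0,0]
    - [0,0,0]
    - [0,0,0]
    - [0,0,0]
    - [0,0,0]
    - [0,0,0]

```text
clock: 7.25
position: [541.0, -248.4, 280.8]
ee_rot: [-0.13, 0.992, -0.0, 0.0]
contact_force: [-0.4, -0.1, 0.1]
gripper_width: 12.3
grasp_force: 58.5
```

>>> move_arm:
  fingers: [5,5,5,5,5,5,5,5,5,5]
  travel:
    - [0,0,2]
    - [0,0,4]
    - [0,0,5]
    - [0,0,6]
    - [0,0,7]
    - [0,0,8]
    - [0,0,9]
    - [0,0,9]
    - [0,0,9]
    - [0,0,9]
  dr:
    - [0,0,0]
    - [0,0,0]
    - [0,0,0]
    - [0,0,0]
    - [0,0,0]
    - [0,0,0]
    - [0,0,0]
    - [0,0,0]
    - [0,0,0]
    - [0,0,0]

```text
clock: 8.25
position: [541.0, -248.5, 271.9]
ee_rot: [-0.13, 0.992, -0.0, 0.0]
contact_force: [0.3, -0.0, 2.3]
gripper_width: 12.4
grasp_force: 58.5
```

Force is 2.3 N, so I'll press a little further in small steps.

>>> move_arm:
  fingers: [5,5,5,5,5,5]
  travel:
    - [0,0,1]
    - [0,0,2]
    - [0,0,2.5]
    - [0,0,2.5]
    - [0,0,2.5]
    - [0,0,2.5]
  dr:
    - [0,0,0]
    - [0,0,0]
    - [0,0,0]
    - [0,0,0]
    - [0,0,0]
    - [0,0,0]

```text
clock: 8.85
position: [541.0, -248.5, 269.4]
ee_rot: [-0.13, 0.992, -0.0, 0.0]
contact_force: [0.4, -0.1, 3.8]
gripper_width: 12.7
grasp_force: 58.5
```

Run:
```python
from h import *
for i in range(4):
    s=arm.read_state();arm.camera_model("top");arm.get_image("top");print(s["position"].round(1),s["contact_force"].round(1))
```

```text
[ 541.  -248.5  269.4] [ 0.4 -0.1  3.8]
[ 541.  -248.5  269.4] [0.7 0.3 4.3]
[ 541.  -248.5  269.3] [ 0.8 -0.7  4. ]
[ 541.  -248.5  269.3] [ 1.4 -0.8  3.7]
```

About 4 N, which is past halfway. I'll go 1.5 mm more for margin, then draw out.

>>> move_arm:
  fingers: [5,5,5,5,5]
  travel:
    - [0,0,1]
    - [0,0,1.5]
    - [0,0,1.5]
    - [0,0,1.5]
    - [0,0,1.5]
  dr:
    - [0,0,0]
    - [0,0,0]
    - [0,0,0]
    - [0,0,0]
    - [0,0,0]

```text
clock: 9.55
position: [541.0, -248.5, 267.8]
ee_rot: [-0.13, 0.992, -0.0, 0.0]
contact_force: [1.4, -1.5, 3.3]
gripper_width: 12.5
grasp_force: 58.8
```

>>> move_arm:
  fingers: [5,5,5,5,5,5,5,5,5,5]
  travel:
    - [0,0,-4]
    - [0,0,-10]
    - [0,0,-20]
    - [0,0,-35]
    - [0,0,-50]
    - [0,0,-65]
    - [0,0,-80]
    - [0,0,-95]
    - [0,0,-103]
    - [0,0,-103]
  dr:
    - [0,0,0]
    - [0,0,0]
    - [0,0,0]
    - [0,0,0]
    - [0,0,0]
    - [0,0,0]
    - [0,0,0]
    - [0,0,0]
    - [0,0,0]
    - [0,0,0]

```text
clock: 10.55
position: [540.7, -248.3, 371.7]
ee_rot: [-0.13, 0.992, -0.0, 0.001]
contact_force: [-0.3, 0.3, 0.5]
gripper_width: 12.2
grasp_force: 58.5
```

>>> move_arm:
  fingers: [5,5,5,5,5,5,5,5,5,5]
  travel:
    - [-3,12,0]
    - [-8,36,0]
    - [-15,66,0]
    - [-22,98,0]
    - [-29,130,0]
    - [-36,162,0]
    - [-43,190,0]
    - [-48,213,0]
    - [-51,227,0]
    - [-52,231,0]
  dr:
    - [0,0,0]
    - [0,0,0]
    - [0,0,0]
    - [0,0,0]
    - [0,0,0]
    - [0,0,0]
    - [0,0,0]
    - [0,0,0]
    - [0,0,0]
    - [0,0,0]

```text
clock: 11.55
position: [531.2, -10.3, 370.0]
ee_rot: [-0.131, 0.991, 0.0, -0.001]
contact_force: [-0.1, 0.1, 0.4]
gripper_width: 12.5
grasp_force: 58.4
```

>>> move_arm:
  fingers: [5,5,5,5,5,5,5,5,5,5]
  travel:
    - [-3,12,0]
    - [-8,36,0]
    - [-15,66,0]
    - [-22,98,0]
    - [-29,130,0]
    - [-36,162,0]
    - [-43,190,0]
    - [-48,213,0]
    - [-51,227,0]
    - [-52,231,0]
  dr:
    - [0,0,0]
    - [0,0,0]
    - [0,0,0]
    - [0,0,0]
    - [0,0,0]
    - [0,0,0]
    - [0,0,0]
    - [0,0,0]
    - [0,0,0]
    - [0,0,0]

```text
clock: 12.55
position: [522.3, 225.7, 370.3]
ee_rot: [-0.13, 0.991, -0.0, -0.0]
contact_force: [0.2, -0.8, 0.1]
gripper_width: 12.6
grasp_force: 58.5
```

>>> move_arm:
  fingers: [5,5,5,5,5,5,5,5,5,5]
  travel:
    - [0,0,15]
    - [0,0,30]
    - [0,0,45]
    - [0,0,60]
    - [0,0,75]
    - [0,0,85]
    - [0,0,93]
    - [0,0,98]
    - [0,0,100]
    - [0,0,100]
  dr:
    - [0,0,0]
    - [0,0,0]
    - [0,0,0]
    - [0,0,0]
    - [0,0,0]
    - [0,0,0]
    - [0,0,0]
    - [0,0,0]
    - [0,0,0]
    - [0,0,0]

```text
clock: 13.55
position: [522.3, 224.8, 270.8]
ee_rot: [-0.13, 0.992, 0.0, 0.0]
contact_force: [-0.3, 0.2, -0.6]
gripper_width: 12.4
grasp_force: 58.5
```

Run:
```python
from h import *
s=arm.read_state();print(s["position"].round(1),s["contact_force"].round(1))
S=arm.get_image("scene")[:,:,::-1];W=arm.get_image("wrist")[:,:,::-1]
a=cv2.resize(S[200:340,355:495],(400,400),interpolation=cv2.INTER_CUBIC)
b=cv2.resize(W[100:340,200:440],(400,400),interpolation=cv2.INTER_CUBIC)
cv2.imwrite("pics/e1.png",np.hstack([a,b]))
x,y=s["position"][:2]
k=400/140;f=lambda p:((pj("scene",p)-(355,200))*k).round(0)
for r,z in((15,s["position"][2]-251),(15,s["position"][2]-251+31),(45,10)):
    q=np.array([f([x+r*np.cos(t),y+r*np.sin(t),z]) for t in np.linspace(0,6.28,60)]);print(r,z,q.min(0),q.max(0))
```

```text
[522.3 224.8 270.8] [-0.3  0.2 -0.6]
15 19.813646824347416 [179. 226.] [228. 266.]
15 50.813646824347416 [185. 197.] [234. 237.]
45 10 [130. 197.] [274. 316.]
```

View pics/e1.png

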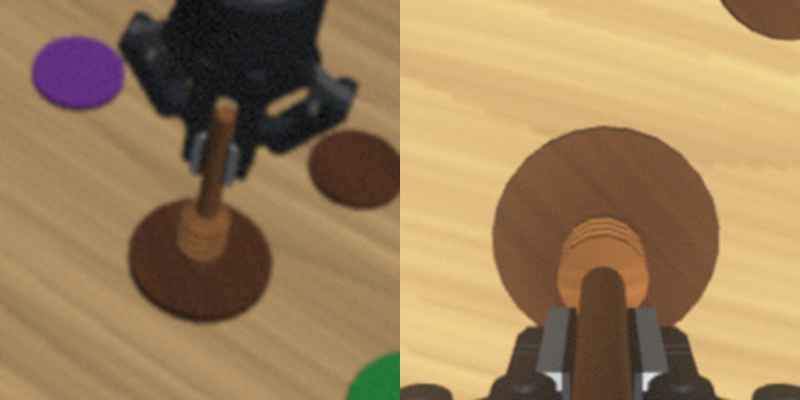

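The head is above the coaster's centre: left crop head x 178–229 with its bottom at y≈262, against 266 predicted, so it hasn't slipped. I'll lower it onto the coaster.

>>> move_arm:
  fingers: [5,5,5,5,5,5,5,5]
  travel:
    - [0,0,3]
    - [0,0,6]
    - [0,0,7.5]
    - [0,0,8.5]
    - [0,0,9.2]
    - [0,0,9.8]
    - [0,0,9.8]
    - [0,0,9.8]
  dr:
    - [0,0,0]
    - [0,0,0]
    - [0,0,0]
    - [0,0,0]
    - [0,0,0]
    - [0,0,0]
    - [0,0,0]
    - [0,0,0]

```text
clock: 14.45
position: [522.3, 224.8, 261.0]
ee_rot: [-0.13, 0.992, 0.0, 0.0]
contact_force: [0.8, -0.2, 0.4]
gripper_width: 12.3
grasp_force: 58.6
```

>>> move_arm:
  fingers: [5,5,5,5,5]
  travel:
    - [0,0,0.5]
    - [0,0,0.8]
    - [0,0,0.8]
    - [0,0,0.8]
    - [0,0,0.8]
  dr:
    - [0,0,0]
    - [0,0,0]
    - [0,0,0]
    - [0,0,0]
    - [0,0,0]

```text
clock: 14.95
position: [522.3, 224.8, 261.0]
ee_rot: [-0.13, 0.991, 0.0, 0.0]
contact_force: [-1.7, -0.4, 5.7]
gripper_width: 12.6
grasp_force: 58.7
```

Contact is at TCP z = 261, exactly the coaster height plus the grip height, so there was no slip. Now I'll release gently and retreat.

>>> move_arm:
  fingers: [12,13,14,15,17,20,26,34,45,55]
  travel:
    - [0,0,-0.5]
    - [0,0,-0.5]
    - [0,0,-0.5]
    - [0,0,-0.5]
    - [0,0,-0.5]
    - [0,0,-0.5]
    - [0,0,-0.5]
    - [0,0,-0.5]
    - [0,0,-0.5]
    - [0,0,-0.5]
  dr:
    - [0,0,0]
    - [0,0,0]
    - [0,0,0]
    - [0,0,0]
    - [0,0,0]
    - [0,0,0]
    - [0,0,0]
    - [0,0,0]
    - [0,0,0]
    - [0,0,0]

```text
clock: 15.95
position: [522.2, 224.8, 260.6]
ee_rot: [-0.13, 0.992, 0.0, 0.0]
contact_force: [-0.2, 0.0, -0.0]
gripper_width: 54.9
grasp_force: 0.0
```

>>> move_arm:
  fingers: [60,60,60,60,60,60,60,60,60,60]
  travel:
    - [0,0,0]
    - [0,0,-5]
    - [0,0,-15]
    - [0,0,-30]
    - [0,0,-50]
    - [0,0,-75]
    - [0,0,-100]
    - [0,0,-120]
    - [0,0,-130]
    - [0,0,-130]
  dr:
    - [0,0,0]
    - [0,0,0]
    - [0,0,0]
    - [0,0,0]
    - [0,0,0]
    - [0,0,0]
    - [0,0,0]
    - [0,0,0]
    - [0,0,0]
    - [0,0,0]

```text
clock: 16.95
position: [522.3, 224.8, 392.7]
ee_rot: [-0.13, 0.992, 0.001, 0.002]
contact_force: [-0.0, 0.3, -0.0]
gripper_width: 60.1
grasp_force: 0.0
```

Run:
```python
from h import *
S=arm.get_image("scene")[:,:,::-1];cv2.imwrite("pics/f1.png",S)
s=arm.read_state();print(s["clock"],s["position"].round(1),s["contact_force"].round(1))
```

```text
17.0 [522.  224.7 391. ] [ 0.6  0.2 -0.7]
```

View pics/f1.png

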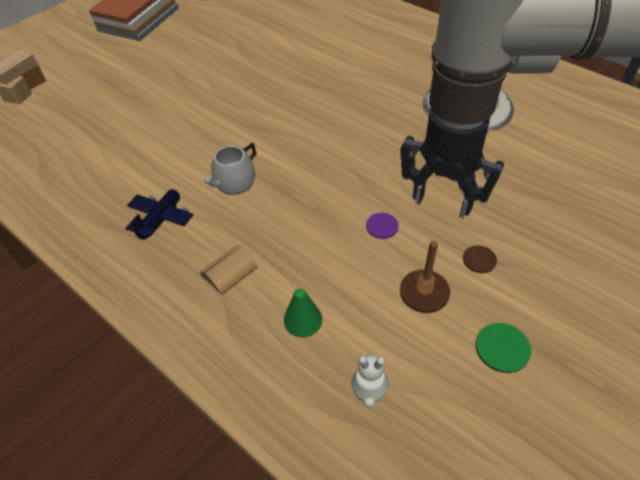

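The dipper stands upright and centred on the large dark coaster at (426,285). The kettle (233,170) and the other toys have not moved, and the gripper is clear.

```bash
python3 -c "
from bench import arm
print(arm.job_done())"
```

```text
the job is handed in; nothing more can be done
None
```

I've handed the job in: the dipper pressed the whistle plate about 9 mm (worked out from tool height; the plate itself wasn't measured) and now stands upright on the large dark coaster, with the kettle and other toys unmoved in the last picture; the hand-in returned no verdict.

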